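Stand the plate-map chart up on its kickstand

TASK

Two small framed charts are parked in low aluminium stands. Take the one with the grid of round dots: unfold the leg on its back fully by its side peg, then lift the chart out and stand it on its lower edge and leg in the middle of the grey mat, square with the mat, dotted face towards the robot. Leave the other chart parked in its stand.

Things in the scene. Friction and masses are not known exactly. Their poses are not given: they have to be found in the camera images.
- chart_center (a point): Centre of the dot-grid chart: grey plate 10 mm thick (x), 120 wide (y), 105 high (z), 0.28 kg. x points out of its BACK (leg side), z to its top edge. At first upright in an aluminium stand, loose in 36 mm high channels at its side edges, lower edge 6 mm above the table; lift straight up. The top edge's middle 70 mm is free to grip across the thickness, leg folded or not.
- chart_leg (a joint): Leg angle: 0 = folded flat on the back, 0.52 rad = fully unfolded, at its stop; starts at 0 to 0.08. Hinge axis parallel to the chart's y, 9 mm behind its mid-plane, 37.5 mm above its centre; opening swings the foot backwards (chart's +x). Lightly stiff (about 1 N at the peg); stays where it is left. The chart has 1 mm slack in its stand and rocks back about 3 degrees as the peg is moved, so go on until the stop is felt.
- leg_peg (a point): Middle of the free part of the leg's side peg: steel bar, 9 mm diameter, parallel to the chart's y, fixed to the leg 30 mm below the hinge axis, sticking out on the chart's +y side (left seen from the robot) 83 mm from its middle; ends 17 mm beyond this point, chart's edge 23 mm inside it. Moving it back on its arc (15 mm back, 4 mm up in all) unfolds the leg.
- leg_foot (a point): Middle of the leg's rubber foot bar (6 mm thick, 80 mm long along the chart's y), 83 mm from the hinge axis. With the leg unfolded and both it and the chart's lower back edge on a flat surface the chart leans back 18 degrees (0.32 rad).
- mat: Plain grey bench mat fixed on the table, 150 x 170 mm (its x, y) and 3 mm thick; origin at the centre of its underside. Its x axis points away from the robot, within 0.2 rad of world x.
- other_center (a point): Centre of the other chart (horizontal bars on its face, no leg), of the same size, parked in a like stand. Leave it there.
- chart_back (a point): An imaginary point 100 mm straight behind the chart's centre (along the chart's +x, on the leg's side), by which it is judged which way the chart faces.

How it is judged:
By the outcome, as a careful person would: the job done as asked, in the order asked, and still so for the second after the job is handed in, with the robot touching nothing.
It also fails if it takes over 51 s, if anything falls off the work surface, if the arm or the gripper's body presses on something with over 40 N, if the wrist force passes 120 N, or if a joint passes its speed limit or range.

ROBOT

A 7-joint arm with a two-finger parallel gripper is mounted at the origin on a cart in front of the work surface, level with it; the furniture and walls round the work are solid. World frame = base frame: x ahead of the robot, y to its left, z up, the work surface at z = 0. Lengths are in m, angles in rad, forces in N, time in s.
With the tool pointing down it reaches from about 0.4 to 0.875 m from the base axis. Payload 6.5 kg.
Tool frame: the origin (TCP) lies at the very end of the fingers, on their centre line; the grasp point (between the pads) lies 19 mm behind it; z points along the fingers, y is the line along which they close (so a half turn about z gives the same grasp; the last joint's range is limited). The gripper opens to 85 mm and grips with 20 to 120 N. Pads are 22 mm wide; open, the fingers measure 114 mm over their backs; the gripper's body (76 mm by 85 mm) begins 54 mm behind the grasp point. The pads swing forward as they close: fully open they stand 13 mm farther back than shut.
Start: joints at [1.058, 0.536, -0.004, 1.538, 0.003, 1.067, -0.071], TCP at [0.281, -0.586, 0.206] pointing down, gripper open.
Joint ranges: [-2.7, 2.7], [-0.37, 2.16], [-1.27, 1.26], [0.24, 2.4], [-1.31, 4.45], [0.19, 1.91], [-2.76, 2.76]. Speed limits (rad/s): [2.39, 2.39, 3.14, 3.14, 3.14, 3.14, 3.14].

INTERFACE

Orientations are given as a unit quaternion [x, y, z, w].
In Python, from station import sense, snapshot, camera_params, sign_off, cut_out gives the robot as it stands.
- The arm moves only by the tool carry_out, never from a script. Its argument "moves" is a list of rows, each an object with "translation": the shift along the tool's x, y, z in units of 60 mm (1.0 is 60 mm), a list of three; "twist": the turn, a rotation vector about the tool's x, y, z in units of 6 degrees (1.0 is 6 degrees), a list of three. A call has 1 to 10 rows; each row is the pose to reach, as a shift and turn from the pose commanded when the call began, along the tool's axes at that moment; what a row does not reach only later rows make up. A row lasts 1/8 s, in which the tool goes at most 62.5 mm and 10.7 degrees, less where a joint would pass 70% of its speed; a pose out of reach is approached as far as the arm can. A call with a gripper value outside its range is refused whole. "grip" is the opening, from 0 (shut) to 1 (fully open), set as the call begins (left out, the last holds). The fingers move at their own pace and stop on an object; the grip force is fixed at half the most. Time passes only in rows, so rows that repeat a pose let the fingers close. It gives the time, the measured TCP pose, the force, the opening and the grip force at its end, in the units of the state.
- sense(): the state, without advancing time (a new reading comes with each control period).
- snapshot(name): name is "scene" or "top"; returns (picture, depth): 420x560x3 uint8, blue, green, red; 420x560 float32, m along the optical axis (not along the pixel's ray), 0 where there is no reading.
- camera_params(name): a dict with "K" (3x3 intrinsics, pixels), "view" (4x4, takes a point from world to camera coordinates). Camera axes: x right, y up, looking along -z (the intrinsics and any distortion apply to the point x, -y, -z); pixel columns grow to the right and rows downward; lengths in m; the calibration is good to about 2 mm. A picture is of the moment at which its call begins. camera_params takes no time and is no camera call.
- sign_off(): hands the job in; it is judged then, once.
Trained networks look in the newest picture that a camera, given by its name, has taken for a name from the list of things; names that differ only in an ending like _2 or _b are one class to them, and where a whole thing is asked for, a point or a joint stands for the part that bears it (a point fixed in the world has none). Each returns a list of dicts, best first, with "confidence" (0 to 1); they miss things now and then, are a little off and sometimes report something else, mostly with a low value. They report only what shows in the picture. A call takes as long as a camera call.
- cut_out(camera, label): "region" (420x560 bool, what is visible of it) and "bbox" ([left, top, right, bottom] in pixels, round what is visible of it).
The state is a dict: "time_s": time; "joint_positions": joint angles; "dq": joint speeds; "effort": joint torques, N m; "ee_pos": TCP position; "eef_rot": TCP orientation; "contact_force": force on the tool from outside, world axes, zero at the start; "wrist_torque": the same for the moment, N m; "grip_width": finger opening in m; "grip_force": force on a finger pad.
Only numpy, scipy, OpenCV 4.12 (cv2) and the standard library are available. Lean on these libraries where they do the work, as an engineer would, in place of code of your own. Each camera call takes 0.05 s, during which the arm holds its last target. There are 200 camera calls.

## Working session

There is one attempt and no reset: what is moved stays moved. The work goes in short steps, Python scripts to look and compute and a tool call to move; the robot and the scene stay as the last step left them, time stands still between calls to the robot, and variables do not carry over. Pictures are saved under pics/ and viewed, at most 10 in all, crops included, and the job is handed in when it is done.

Besides the shell and the picture viewer there is one more tool, called after "Request:" as name([rows], argument=value, ...), one row to a line, values as JSON. carry_out: Moves the arm, as the interface text tells. Its arguments: {"type":"object","properties":{"moves":{"type":"array","items":{"type":"object","properties":{"translation":{"type":"array","items":{"type":"number"}},"twist":{"type":"array","items":{"type":"number"}}}}},"grip":{"type":"number"}},"required":["moves"]}

```bash
mkdir -p pics; ls
cat > h.py <<'E'
import numpy as np,cv2
from station import *
from scipy.spatial.transform import Rotation as R
def cloud(name,d):
    p=camera_params(name);K=np.array(p["K"]);V=np.array(p["view"])
    v,u=np.mgrid[:d.shape[0],:d.shape[1]]
    x=(u-K[0,2])/K[0,0]*d;y=(v-K[1,2])/K[1,1]*d
    P=np.stack([x,-y,-d,np.ones_like(d)],-1)@np.linalg.inv(V).T
    P=P[...,:3].copy();P[d<=0]=np.nan
    return P
E
python3 - <<'E'
from h import *
s=sense();print(s["ee_pos"],s["eef_rot"],s["grip_width"],s["time_s"])
ims=[]
for n in("scene","top"):
    im,d=snapshot(n);np.savez(n+"0.npz",im=im,d=d);P=cloud(n,d)
    print(n,camera_params(n))
    for l in("chart_center","leg_peg","mat","other_center","leg_foot"):
        for r in cut_out(n,l)[:2]:
            m=r["region"];print(l,round(r["confidence"],2),r["bbox"],m.sum(),np.nanmedian(P[m],0).round(3) if m.any() else 0)
    cv2.imwrite(f"pics/{n}0.png",im)
E
```

```text
pics
[ 0.28056483 -0.58559108  0.20470252] [ 9.75137924e-01  2.21597095e-01 -2.52856382e-04 -8.32405633e-04] 0.08478483270952482 0.0
scene {'K': array([[436.8209078 ,   0.        , 282.56724254],
       [  0.        , 436.8209078 , 206.31973337],
       [  0.        ,   0.        ,   1.        ]]), 'view': array([[-0.90314151, -0.42873576,  0.02282677,  0.40774263],
       [ 0.2822909 , -0.55291228,  0.78396419, -0.33492115],
       [-0.32349228,  0.7144744 ,  0.62038624, -0.600785  ],
       [ 0.        ,  0.        ,  0.        ,  1.        ]])}
chart_center 0.96 [285.6, 184.3, 314.3, 254.2] 931 [ 0.5   -0.177  0.073]
leg_peg 0.64 [286.5, 181.7, 313.9, 252.8] 885 [ 0.5   -0.178  0.078]
leg_peg 0.61 [284.2, 216.9, 295.6, 254.7] 157 [ 0.503 -0.142  0.069]
mat 0.68 [204.0, 274.3, 308.8, 370.9] 6927 [0.498 0.007 0.002]
other_center 0.81 [317.5, 145.3, 332.9, 193.2] 536 [ 0.529 -0.38   0.08 ]
leg_foot 0.62 [285.1, 220.9, 297.5, 249.8] 120 [ 0.501 -0.133  0.069]
top {'K': array([[415.82226561,   0.        , 277.80464801],
       [  0.        , 415.82226561, 202.0057317 ],
       [  0.        ,   0.        ,   1.        ]]), 'view': array([[ 0.0239059 , -0.99946033,  0.02252894, -0.1875004 ],
       [ 0.98256561,  0.02764596,  0.18384919, -0.54648409],
       [-0.18437281,  0.01774108,  0.98269625, -0.91086007],
       [ 0.        ,  0.        ,  0.        ,  1.        ]])}
chart_center 0.64 [250.8, 211.6, 321.1, 232.7] 694 [ 0.501 -0.199  0.095]
leg_peg 0.68 [245.4, 213.2, 311.9, 225.3] 89 [ 0.499 -0.132  0.07 ]
mat 0.82 [168.8, 188.6, 247.1, 263.7] 4455 [ 0.498 -0.004  0.003]
other_center 0.72 [344.3, 204.2, 404.7, 221.0] 548 [ 0.528 -0.393  0.103]
leg_foot 0.45 [249.6, 221.5, 270.1, 222.8] 65 [ 0.498 -0.132  0.07 ]
leg_foot 0.26 [251.1, 213.1, 325.1, 230.4] 675 [ 0.5   -0.193  0.096]
```

Run:
```python
from h import *
a=np.load("scene0.npz")["im"];b=np.load("top0.npz")["im"]
cv2.imwrite("pics/s_crop.png",cv2.resize(a[130:390,180:400],None,fx=2.3,fy=2.3))
cv2.imwrite("pics/t_crop.png",cv2.resize(b[160:290,150:430],None,fx=2.8,fy=2.8,interpolation=cv2.INTER_CUBIC))
d=np.load("top0.npz")["d"];P=cloud("top",d)
Z=P[...,2]
# top edge of chart: 
for nm,box in(("chart",(235,200,330,240)),("other",(335,195,415,235))):
    l,t,r,bt=box;Q=P[t:bt,l:r].reshape(-1,3)
    q=Q[(Q[:,2]>0.106)]
    print(nm,len(q),q.min(0).round(3),q.max(0).round(3),np.nanmedian(q,0).round(4), cv2.minAreaRect((q[:,:2]*1000).astype(np.float32)))
    q=Q[(Q[:,2]>0.06)&(Q[:,2]<.1)];print(cv2.minAreaRect((q[:,:2]*1000).astype(np.float32)))
l,t,r,bt=165,185,250,267
m=cut_out("top","mat")[0]["region"]
q=P[m];q=q[abs(q[:,2]-.003)<.006];print("mat",q.mean(0),cv2.minAreaRect((q[:,:2]*1000).astype(np.float32)))
m=cut_out("top","leg_peg")[0]["region"];v,u=np.where(m)
q=P[m];q=q[(q[:,1]>-.15)];print("peg",len(q),q.min(0),q.max(0),np.median(q,0))
```

```text
chart 261 [ 0.489 -0.267  0.106] [ 0.517 -0.15   0.115] [ 0.5022 -0.2082  0.1107] ((503.00872802734375, -207.78619384765625), (10.39012336730957, 118.39766693115234), 10.355382919311523)
((502.30419921875, -186.72421264648438), (19.84042739868164, 156.0216064453125), 9.428023338317871)
other 257 [ 0.521 -0.456  0.106] [ 0.544 -0.337  0.115] [ 0.5311 -0.3952  0.1107] ((531.6305541992188, -396.423828125), (10.520421028137207, 120.17825317382812), 7.622441291809082)
((526.5813598632812, -394.9759216308594), (8.594111442565918, 117.1297836303711), 3.388307809829712)
mat [ 0.49829245 -0.00423297  0.00291049] ((499.510009765625, -3.6079254150390625), (154.5879364013672, 173.0909881591797), 10.954505920410156)
peg 75 [ 0.49101704 -0.14959445 -0.00181219] [ 0.51292219 -0.10938511  0.07312396] [ 0.4984695  -0.12934734  0.06953895]
```

View pics/s_crop.png

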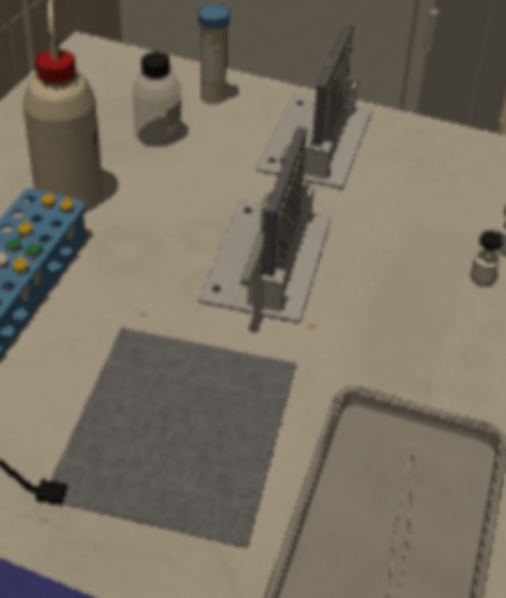

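View pics/t_crop.png

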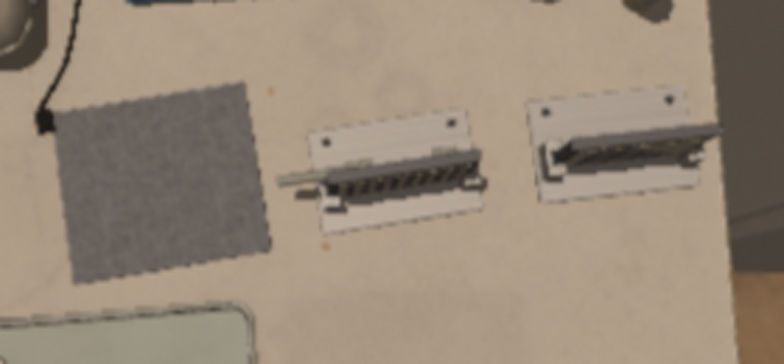

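The dot-grid chart is the nearer one: scene crop ~(285,210), top crop ~(405,175), with its peg sticking out left at (300,180). The mat is at (160,185) in the top crop, and the other chart at (640,145). Measured heights match the given sizes: top edge at 0.111, peg top at 0.070.

```bash
cat >> h.py <<'E'
def rel(pos,yaw,tilt=0):
    """target TCP pos; tool x at world yaw (deg), leaned back by tilt about tool x -> units. uses measured pose"""
    s=sense();R0=R.from_quat(s["eef_rot"])
    c,si=np.cos(np.radians(yaw)),np.sin(np.radians(yaw))
    M=R.from_matrix(np.array([[c,si,0],[si,-c,0],[0,0,-1]]))
    M=R.from_rotvec(-np.radians(tilt)*np.array([c,si,0])).inv()*M
    t=R0.inv().apply(np.array(pos)-s["ee_pos"])/.06
    w=np.degrees((R0.inv()*M).as_rotvec())/6
    print("t",t.round(3),"w",w.round(3))
E
python3 - <<'E'
from h import *
rel([.496,-.122,.14],100.4)
d=np.load("top0.npz");P=cloud("top",d["d"]);im=d["im"].astype(int)
# mat by colour: grey (low saturation, darker)
h=cv2.cvtColor(d["im"],cv2.COLOR_BGR2HSV);sub=np.zeros(im.shape[:2],bool);sub[185:267,165:250]=1
m=(sub&(h[...,2]<140)&(abs(P[...,2]-.003)<.008)).astype(np.uint8)
m=cv2.morphologyEx(m,cv2.MORPH_OPEN,np.ones((7,7)))
q=P[m>0];print(len(q),cv2.minAreaRect((q[:,:2]*1000).astype(np.float32)),q.mean(0))
C=np.cov(q[:,:2].T);w,v=np.linalg.eigh(C);print(np.sqrt(12*w),np.degrees(np.arctan2(v[1,0],v[0,0])))
E
```

```text
t [ 6.577 -5.427  1.093] w [  0.      0.    -12.466]
4276 ((501.3396911621094, -4.776802062988281), (150.34071350097656, 169.46780395507812), 11.584941864013672) [ 0.49983744 -0.00524243  0.0029336 ]
[0.14826594 0.16863618] -165.98056554411505
```

Request:
carry_out([
  {"translation":[0.7,-0.55,0],"twist":[0,0,-1.3]},
  {"translation":[1.4,-1.1,0],"twist":[0,0,-2.6]},
  {"translation":[2.1,-1.7,0],"twist":[0,0,-3.9]},
  {"translation":[2.8,-2.3,0],"twist":[0,0,-5.2]},
  {"translation":[3.5,-2.9,0.1],"twist":[0,0,-6.6]},
  {"translation":[4.2,-3.5,0.3],"twist":[0,0,-8]},
  {"translation":[5,-4.1,0.5],"twist":[0,0,-9.4]},
  {"translation":[5.8,-4.8,0.7],"twist":[0,0,-10.9]},
  {"translation":[6.58,-5.43,0.9],"twist":[0,0,-12.47]},
  {"translation":[6.58,-5.43,0.9],"twist":[0,0,-12.47]},
], grip=0.45)

```text
time_s: 1.95
ee_pos: [0.4976, -0.116, 0.1513]
eef_rot: [0.636, 0.772, 0.001, -0.001]
contact_force: [-0.4, -0.8, -0.2]
grip_width: 0.0387
grip_force: 0.0
```

Run:
```python
from h import *
rel([.496,-.122,.05],100.4);print(sense()["ee_pos"])
```

```text
t [-0.097 -0.047  1.687] w [ 0.011 -0.028  0.096]
[ 0.49760279 -0.11603609  0.15125508]
```

Request:
carry_out([
  {"translation":[-0.1,-0.05,0.4],"twist":[0,0,0.1]},
  {"translation":[-0.1,-0.05,0.9],"twist":[0,0,0.1]},
  {"translation":[-0.1,-0.05,1.4],"twist":[0,0,0.1]},
  {"translation":[-0.1,-0.05,1.69],"twist":[0,0,0.1]},
  {"translation":[-0.1,-0.05,1.69],"twist":[0,0,0.1]},
])

```text
time_s: 2.58
ee_pos: [0.4934, -0.1286, 0.0495]
eef_rot: [0.644, 0.765, -0.001, -0.001]
contact_force: [-0.5, 0.4, 0.3]
grip_width: 0.0383
grip_force: 0.0
```

Run:
```python
from h import *
a,d=snapshot("scene");cv2.imwrite("pics/s1.png",cv2.resize(a[110:300,200:400],None,fx=3,fy=3,interpolation=cv2.INTER_CUBIC));print(sense()["ee_pos"],sense()["contact_force"])
```

```text
[ 0.49426396 -0.12860652  0.05039651] [-0.88384578  0.38309269  1.19613806]
```

View pics/s1.png

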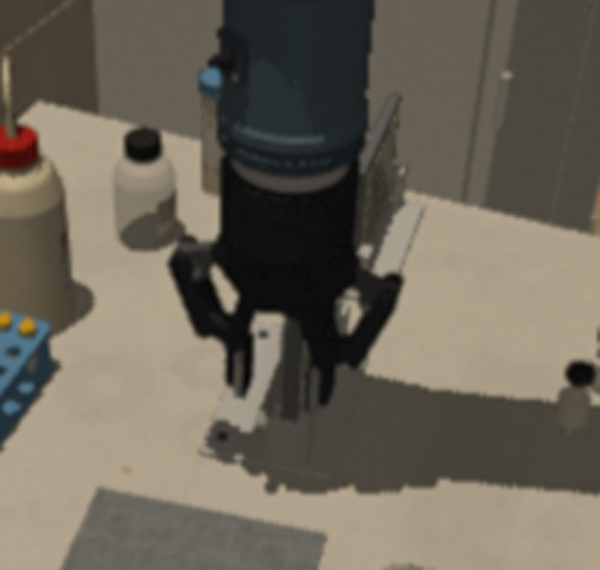

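The open fingers straddle the peg at about (290,370). Next I sweep it backwards with the near pad.

Request:
carry_out([
  {"translation":[0.09,0.1,0]},
  {"translation":[0.09,0.2,0]},
  {"translation":[0.09,0.3,0]},
  {"translation":[0.09,0.36,-0.01]},
  {"translation":[0.09,0.42,-0.03]},
  {"translation":[0.09,0.48,-0.05]},
  {"translation":[0.09,0.52,-0.06]},
  {"translation":[0.09,0.52,-0.06]},
])

```text
schema error: expected keys translation, twist
```

Request:
carry_out([
  {"translation":[0,0.03,0]},
  {"translation":[0,0.06,0]},
  {"translation":[0,0.06,0]},
])

```text
schema error: expected keys translation, twist
```

Request:
carry_out([
  {"translation":[0.09,0.1,0],"twist":[0,0,0]},
  {"translation":[0.09,0.2,0],"twist":[0,0,0]},
  {"translation":[0.09,0.3,0],"twist":[0,0,0]},
  {"translation":[0.09,0.36,-0.01],"twist":[0,0,0]},
  {"translation":[0.09,0.42,-0.03],"twist":[0,0,0]},
  {"translation":[0.09,0.48,-0.05],"twist":[0,0,0]},
  {"translation":[0.09,0.52,-0.06],"twist":[0,0,0]},
  {"translation":[0.09,0.52,-0.06],"twist":[0,0,0]},
])

```text
time_s: 3.62
ee_pos: [0.5242, -0.1175, 0.0538]
eef_rot: [0.644, 0.765, 0.0, 0.0]
contact_force: [0.8, 0.3, -0.1]
grip_width: 0.0385
grip_force: 0.0
```

Request:
carry_out([
  {"translation":[0,0.03,0],"twist":[0,0,0]},
  {"translation":[0,0.06,0],"twist":[0,0,0]},
  {"translation":[0,0.06,0],"twist":[0,0,0]},
])

```text
time_s: 4.0
ee_pos: [0.5277, -0.1169, 0.0538]
eef_rot: [0.644, 0.765, 0.0, 0.0]
contact_force: [0.5, 0.1, -0.6]
grip_width: 0.0385
grip_force: 0.0
```

Request:
carry_out([
  {"translation":[0,0.04,0],"twist":[0,0,0]},
  {"translation":[0,0.04,0],"twist":[0,0,0]},
])

```text
time_s: 4.25
ee_pos: [0.5302, -0.1165, 0.0538]
eef_rot: [0.644, 0.765, 0.0, 0.0]
contact_force: [-0.8, -0.0, 0.3]
grip_width: 0.0385
grip_force: 0.0
```

Request:
carry_out([
  {"translation":[0,0.04,0],"twist":[0,0,0]},
  {"translation":[0,0.04,0],"twist":[0,0,0]},
])

```text
time_s: 4.5
ee_pos: [0.5326, -0.116, 0.0538]
eef_rot: [0.644, 0.765, 0.0, 0.0]
contact_force: [-0.4, 0.4, -0.3]
grip_width: 0.0386
grip_force: 0.0
```

Run:
```python
from h import *
a,d=snapshot("scene");b,d=snapshot("top")
f=lambda i,s:cv2.resize(i,s,interpolation=cv2.INTER_CUBIC)
cv2.imwrite("pics/s2.png",np.hstack([f(a[160:280,240:340],(400,480)),f(b[180:270,220:295],(400,480))]));print(sense()["ee_pos"],sense()["contact_force"])
```

```text
[ 0.53231606 -0.1161534   0.05376666] [ 0.59819744 -0.30956105  0.45255943]
```

View pics/s2.png

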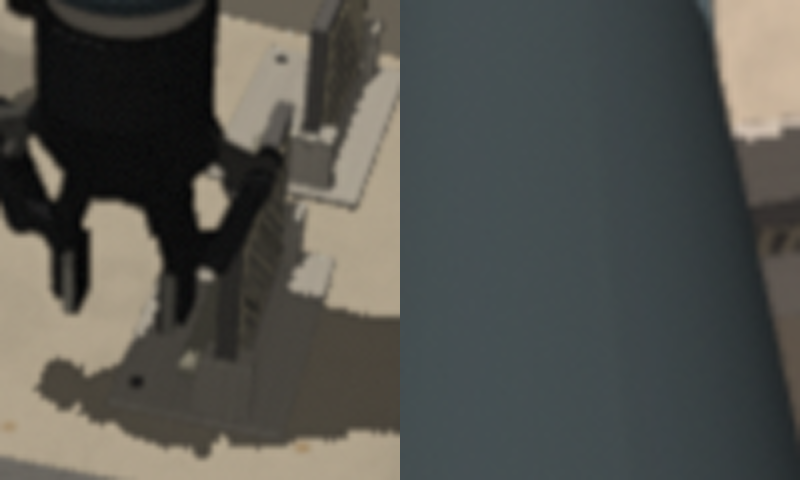

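The near finger is at (175,290), right next to the chart's plane, and the peg is hidden behind its pad. I'll keep going until I feel the stop.

Request:
carry_out([
  {"translation":[0,0.04,0],"twist":[0,0,0]},
  {"translation":[0,0.04,0],"twist":[0,0,0]},
])

```text
time_s: 4.85
ee_pos: [0.5349, -0.1156, 0.0538]
eef_rot: [0.644, 0.765, 0.0, 0.0]
contact_force: [-0.1, -0.5, -0.6]
grip_width: 0.0383
grip_force: 0.0
```

Request:
carry_out([
  {"translation":[0,0.04,0],"twist":[0,0,0]},
  {"translation":[0,0.04,0],"twist":[0,0,0]},
])

```text
time_s: 5.1
ee_pos: [0.5373, -0.1152, 0.0538]
eef_rot: [0.644, 0.765, 0.0, 0.0]
contact_force: [0.1, 0.3, 0.2]
grip_width: 0.0385
grip_force: 0.0
```

Run:
```python
from h import *
n="scene";a,d=snapshot(n);P=cloud(n,d)
for l in("leg_peg","leg_foot","chart_center"):
    for r in cut_out(n,l)[:3]:
        m=r["region"];print(l,round(r["confidence"],2),r["bbox"],m.sum(),np.nanmedian(P[m],0).round(3))
Z=P[200:250,265:300];m=(Z[...,1]>-.14)&(Z[...,2]>.03)
v,u=np.where(m)
for i in range(0,len(v),5):print(u[i]+265,v[i]+200,Z[v[i],u[i]].round(3),a[v[i]+200,u[i]+265])
```

```text
leg_peg 0.56 [284.6, 227.3, 296.3, 256.1] 139 [ 0.501 -0.142  0.068]
leg_foot 0.59 [284.8, 230.3, 296.7, 253.6] 123 [ 0.502 -0.135  0.068]
chart_center 0.68 [285.1, 185.8, 312.6, 255.8] 698 [ 0.498 -0.175  0.071]
265 200 [ 0.538 -0.103  0.175] [13 14 13]
270 200 [ 0.525 -0.096  0.184] [13 14 13]
275 200 [ 0.517 -0.1    0.184] [12 12 12]
280 200 [ 0.512 -0.108  0.18 ] [13 14 13]
285 200 [ 0.504 -0.111  0.181] [13 14 14]
290 200 [ 0.496 -0.114  0.182] [60 69 74]
295 200 [ 0.489 -0.119  0.181] [28 30 30]
265 201 [ 0.538 -0.104  0.171] [15 14 14]
270 201 [ 0.526 -0.098  0.18 ] [11 11 10]
275 201 [ 0.516 -0.098  0.183] [13 13 14]
280 201 [ 0.512 -0.107  0.179] [14 14 13]
285 201 [ 0.504 -0.11   0.18 ] [15 14 13]
291 201 [ 0.496 -0.117  0.178] [ 88 101 109]
296 201 [ 0.487 -0.118  0.18 ] [28 30 32]
266 202 [ 0.535 -0.101  0.172] [16 15 15]
271 202 [ 0.523 -0.095  0.181] [13 14 12]
276 202 [ 0.515 -0.099  0.181] [13 12 11]
281 202 [ 0.51  -0.109  0.176] [15 15 16]
286 202 [ 0.502 -0.11   0.178] [26 30 32]
294 202 [ 0.49  -0.117  0.177] [26 29 31]
299 202 [ 0.482 -0.119  0.179] [21 22 22]
26
[... 5648 characters left out ...]
-0.109  0.094] [44 49 51]
290 238 [ 0.504 -0.14   0.071] [48 55 58]
281 239 [ 0.51  -0.112  0.089] [27 29 30]
291 239 [ 0.502 -0.14   0.069] [49 57 58]
281 240 [ 0.509 -0.11   0.088] [37 41 43]
291 240 [ 0.501 -0.137  0.07 ] [47 55 57]
280 241 [ 0.511 -0.11   0.086] [51 57 58]
292 241 [ 0.499 -0.138  0.067] [47 56 57]
288 242 [ 0.504 -0.131  0.068] [50 56 59]
280 243 [ 0.511 -0.111  0.08 ] [57 62 65]
292 243 [ 0.497 -0.134  0.066] [46 53 55]
291 244 [ 0.497 -0.13   0.067] [47 55 57]
291 245 [ 0.497 -0.128  0.066] [53 60 62]
290 246 [ 0.496 -0.123  0.068] [69 80 83]
289 247 [ 0.497 -0.12   0.068] [ 89 104 107]
290 248 [ 0.495 -0.119  0.067] [66 77 80]
289 249 [ 0.495 -0.115  0.068] [75 86 89]
```

The peg is still at (0.497,-0.125,0.067). The part-open fingers stand further back than I allowed and passed over it. I'll go back and push with shut fingers, whose tips are at the TCP.

Request:
carry_out([
  {"translation":[0,-0.1,-0.4],"twist":[0,0,0]},
  {"translation":[0,-0.5,-0.8],"twist":[0,0,0]},
  {"translation":[0,-1.0,-0.8],"twist":[0,0,0]},
  {"translation":[0,-1.42,-0.8],"twist":[0,0,0]},
  {"translation":[0,-1.42,-0.6],"twist":[0,0,0]},
  {"translation":[0,-1.42,-0.3],"twist":[0,0,0]},
  {"translation":[0,-1.42,0.08],"twist":[0,0,0]},
  {"translation":[0,-1.42,0.08],"twist":[0,0,0]},
], grip=0)

```text
time_s: 6.3
ee_pos: [0.4525, -0.1291, 0.0475]
eef_rot: [0.644, 0.765, -0.0, -0.001]
contact_force: [-0.8, 0.2, 0.5]
grip_width: 0.0003
grip_force: 0.0
```

Request:
carry_out([
  {"translation":[0,0.1,0],"twist":[0,0,0]},
  {"translation":[0,0.2,0],"twist":[0,0,0]},
  {"translation":[0,0.3,0],"twist":[0,0,0]},
  {"translation":[0,0.3,0],"twist":[0,0,0]},
])

```text
time_s: 6.8
ee_pos: [0.4718, -0.1266, 0.0494]
eef_rot: [0.644, 0.765, 0.0, 0.0]
contact_force: [-0.3, -0.0, 0.5]
grip_width: 0.0002
grip_force: 0.0
```

```bash
cat > look.py <<'E'
from h import *
n="scene";a,d=snapshot(n);P=cloud(n,d)
for l in("leg_peg","leg_foot","chart_center"):
    for r in cut_out(n,l)[:2]:
        m=r["region"];q=P[m];print(l,round(r["confidence"],2),r["bbox"],m.sum(),np.nanmedian(q,0).round(3))
s=sense();p=s["ee_pos"]-[.503,-.208,0]
print(s["ee_pos"],s["contact_force"],"s,t",p[0]*.983+p[1]*.18,-p[0]*.18+p[1]*.983,s["grip_width"])
import sys
f=lambda i,s:cv2.resize(i,s,interpolation=cv2.INTER_CUBIC)
cv2.imwrite(f"pics/{sys.argv[1]}.png",f(a[160:280,240:340],(500,600)))
E
python3 look.py s3
```

```text
leg_foot 0.4 [284.8, 233.8, 296.6, 255.2] 116 [ 0.501 -0.133  0.068]
chart_center 0.67 [285.8, 232.0, 297.0, 253.7] 182 [ 0.499 -0.142  0.068]
chart_center 0.18 [203.4, 273.2, 310.1, 368.7] 6916 [0.498 0.008 0.002]
[ 0.47057012 -0.1268499   0.04897411] [0.45627491 0.16943298 0.34896238] s,t -0.01727155750973053 0.08560792653323178 0.00022307005740438026
```

View pics/s3.png

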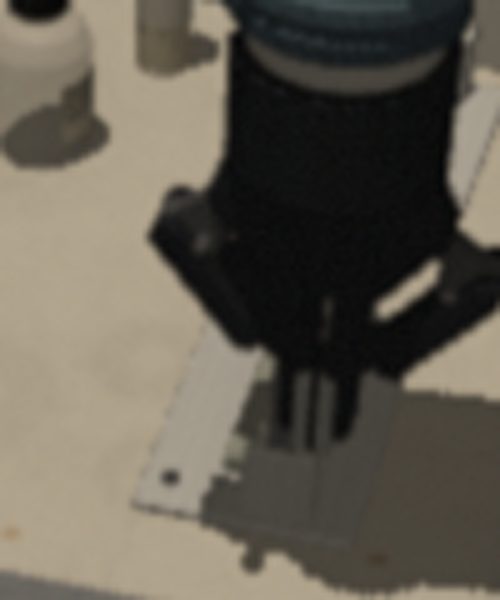

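The shut fingers (285-350, 420) stand just in front of the peg (265,420). Pushing now.

Request:
carry_out([
  {"translation":[0,0.05,0],"twist":[0,0,0]},
  {"translation":[0,0.1,0],"twist":[0,0,0]},
  {"translation":[0,0.15,0],"twist":[0,0,0]},
  {"translation":[0,0.2,0],"twist":[0,0,0]},
  {"translation":[0,0.25,0],"twist":[0,0,0]},
  {"translation":[0,0.25,0],"twist":[0,0,0]},
])

```text
time_s: 7.75
ee_pos: [0.4859, -0.1241, 0.049]
eef_rot: [0.644, 0.765, 0.0, 0.0]
contact_force: [-0.4, 0.8, 0.7]
grip_width: 0.0
grip_force: 0.0
```

Request:
carry_out([
  {"translation":[0,0.04,0],"twist":[0,0,0]},
  {"translation":[0,0.08,0],"twist":[0,0,0]},
  {"translation":[0,0.08,0],"twist":[0,0,0]},
])

```text
time_s: 8.12
ee_pos: [0.4906, -0.1233, 0.049]
eef_rot: [0.644, 0.765, 0.0, 0.0]
contact_force: [-0.8, -0.8, 0.4]
grip_width: -0.0002
grip_force: 0.0
```

Request:
carry_out([
  {"translation":[0,0.04,0],"twist":[0,0,0]},
  {"translation":[0,0.06,0],"twist":[0,0,0]},
  {"translation":[0,0.06,0],"twist":[0,0,0]},
])

```text
time_s: 8.5
ee_pos: [0.494, -0.1228, 0.049]
eef_rot: [0.644, 0.765, 0.0, 0.0]
contact_force: [0.1, -0.1, -0.3]
grip_width: -0.0
grip_force: 0.0
```

Request:
carry_out([
  {"translation":[0,0.03,0],"twist":[0,0,0]},
  {"translation":[0,0.05,0],"twist":[0,0,0]},
  {"translation":[0,0.05,0],"twist":[0,0,0]},
])

```text
time_s: 8.88
ee_pos: [0.497, -0.1223, 0.049]
eef_rot: [0.644, 0.765, 0.0, 0.0]
contact_force: [0.4, 0.3, 0.0]
grip_width: 0.0002
grip_force: 0.0
```

Request:
carry_out([
  {"translation":[0,0.03,0],"twist":[0,0,0]},
  {"translation":[0,0.05,0],"twist":[0,0,0]},
  {"translation":[0,0.05,0],"twist":[0,0,0]},
])

```text
time_s: 9.25
ee_pos: [0.5, -0.1217, 0.049]
eef_rot: [0.644, 0.765, 0.0, 0.0]
contact_force: [-1.1, -0.5, -0.7]
grip_width: 0.0001
grip_force: 0.0
```

```bash
python3 look.py s4
```

```text
chart_center 0.52 [286.5, 209.3, 311.4, 258.6] 234 [ 0.495 -0.157  0.061]
[ 0.49972143 -0.12179097  0.04892577] [-0.08395967 -0.07332838 -0.9436947 ] s,t 0.01229478962613033 0.08533361883910426 0.00010884338410569811
```

View pics/s4.png

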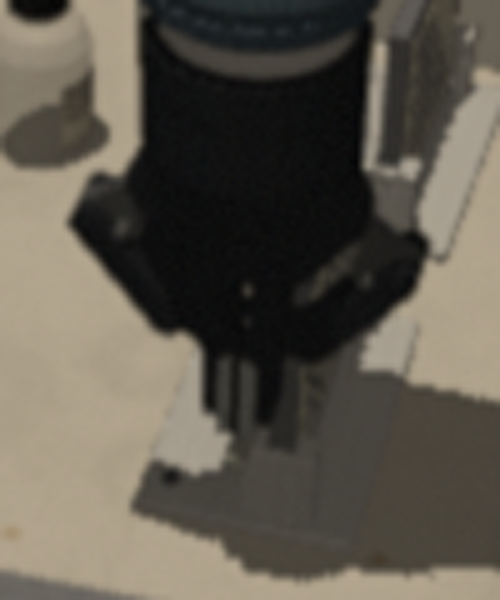

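Run:
```python
from h import *
n="scene";a,d=snapshot(n);P=cloud(n,d)
p=camera_params(n);K=p["K"];V=p["view"]
def pr(w):
    c=V@np.append(w,1);return (K@[c[0]/-c[2],-c[1]/-c[2],1])[:2]
def crop(w): return ((pr(w)-[240,160])*5).round()
W=lambda s,t,z:np.array([.503+s*.983-t*.18,-.208+s*.18+t*.983,z])
print("tcp",crop(sense()["ee_pos"]),"pegend0",crop(W(.009,.1,.066)),"pegend1",crop(W(.0305,.1,.071)),"pegin1",crop(W(.0305,.07,.071)))
q=P[190:260,265:310];s=(q[...,0]-.503)*.983+(q[...,1]+.208)*.18;t=-(q[...,0]-.503)*.18+(q[...,1]+.208)*.983
m=(t>.064)&(q[...,2]>.025)&(q[...,2]<.11)
for i in range(26,70,2):
    print(190+i,' '.join('%d:%d,%d,%d'%(265+j,s[i,j]*1e3,t[i,j]*1e3,q[i,j,2]*1e3) for j in range(0,45,2) if m[i,j]))
```

```text
tcp [239. 467.] pegend0 [239. 462.] pegend1 [183. 440.] pegin1 [204. 387.]
216 
218 
220 
222 
224 
226 
228 
230 
232 281:24,94,107 283:20,92,106 287:13,93,109
234 281:24,93,101 283:20,93,102 285:15,98,107 287:12,98,109 289:9,95,107 291:6,93,106 293:2,92,106 295:0,89,104
236 281:24,93,96 283:19,98,102 285:16,97,102 287:11,98,104 289:8,97,104 291:5,93,101 293:2,93,102 295:0,90,100
238 281:23,94,92 283:19,98,97 285:15,97,98 287:11,98,99 289:8,97,99 291:5,92,95 293:2,92,96 295:0,89,94
240 281:24,93,87 283:19,98,92 285:15,97,92 287:11,97,94 289:8,97,95 291:5,92,91 293:1,96,95 295:0,84,85
242 281:24,93,81 283:19,98,87 285:15,96,87 287:12,96,87 289:8,96,88 291:5,94,87 293:1,93,88
244 283:19,97,82 285:15,96,81 287:11,97,83 289:8,97,85 291:4,94,83 293:2,90,80
246 283:19,95,75 285:15,97,78 287:11,97,79 289:7,96,79 291:7,82,66
248 287:12,94,71 289:9,90,68
250 285:14,98,68 287:11,96,68 289:8,94,66 291:10,67,41 293:6,65,40 295:2,67,43
252 285:14,100,66 287:10,102,68 289:13,68,36 291:10,64,33 293:6,68,38 295:2,66,37 297:-1,68,40 299:-5,66,39 301:-9,66,40
254 287:10,100,61 289:13,68,31 291:9,68,31 293:6,66,31 295:2,66,31 297:-1,66,33 299:-5,67,35 301:-9,65,34
256 289:13,69,26 291:9,68,26 293:5,68,27 295:2,66,26 297:-2,67,29 299:-5,65,27 301:-9,65,29
258 301:-10,67,25
```

The shut fingertips show at z≈0.075 while the TCP reads 0.049, so in z the tips are about 25 mm higher than the TCP reading. They are over the peg again. I'll back off, shift outwards so the body clears the chart, and go lower.

Request:
carry_out([
  {"translation":[0,-0.05,-0.2],"twist":[0,0,0]},
  {"translation":[0.1,-0.4,-0.3],"twist":[0,0,0]},
  {"translation":[0.2,-0.8,-0.2],"twist":[0,0,0]},
  {"translation":[0.2,-0.8,0],"twist":[0,0,0]},
  {"translation":[0.2,-0.8,0.23],"twist":[0,0,0]},
  {"translation":[0.2,-0.8,0.23],"twist":[0,0,0]},
  {"translation":[0.2,-0.8,0.23],"twist":[0,0,0]},
])

```text
time_s: 10.38
ee_pos: [0.4511, -0.118, 0.0351]
eef_rot: [0.644, 0.765, 0.0, -0.0]
contact_force: [-0.5, 0.1, 0.2]
grip_width: 0.0001
grip_force: 0.0
```

```bash
cat > tip.py <<'E'
from h import *
n="scene";a,d=snapshot(n);P=cloud(n,d);st=sense()
f=lambda q:((q[...,0]-.503)*.983+(q[...,1]+.208)*.18,-(q[...,0]-.503)*.18+(q[...,1]+.208)*.983)
s0,t0=f(st["ee_pos"]);s,t=f(P);print("tcp",s0,t0,st["ee_pos"],st["contact_force"],st["grip_width"])
m=(abs(s-s0)<.012)&(abs(t-t0-.011)<.006)&(P[...,2]>.008)
print("tip z",np.sort(P[...,2][m])[:8].round(3))
m=(abs(t-.085)<.014)&(s>s0+.013)&(s<.06)&(abs(P[...,2]-.066)<.012)
v,u=np.where(m);print("peg",m.sum(),[(int(u[i]),int(v[i]),int(s[v[i],u[i]]*1e3),int(t[v[i],u[i]]*1e3),int(P[v[i],u[i],2]*1e3)) for i in range(0,len(v),max(1,len(v)//12))])
E
python3 tip.py
```

```text
tcp -0.034800625529820134 0.09774483621236577 [ 0.45112891 -0.11806303  0.03526232] [ 0.29029993  0.60539305 -1.23756705] -0.0003828666864843428
tip z [0.061 0.062 0.063 0.065 0.065 0.065 0.065 0.065]
peg 52 [(288, 241, 15, 72, 67), (288, 242, 14, 77, 70), (292, 242, 8, 72, 67), (291, 243, 9, 75, 67), (289, 244, 11, 82, 70), (288, 245, 12, 85, 70), (286, 246, 16, 85, 66), (290, 246, 8, 83, 67), (288, 247, 11, 88, 67), (287, 248, 12, 92, 69), (285, 249, 15, 94, 67), (289, 249, 9, 88, 63), (288, 250, 9, 96, 68)]
```

Request:
carry_out([
  {"translation":[0.05,0,0.1],"twist":[0,0,0]},
  {"translation":[0.05,0,0.22],"twist":[0,0,0]},
  {"translation":[0.05,0.1,0.22],"twist":[0,0,0]},
  {"translation":[0.05,0.2,0.22],"twist":[0,0,0]},
  {"translation":[0.05,0.3,0.22],"twist":[0,0,0]},
  {"translation":[0.05,0.4,0.22],"twist":[0,0,0]},
  {"translation":[0.05,0.5,0.22],"twist":[0,0,0]},
  {"translation":[0.05,0.55,0.22],"twist":[0,0,0]},
  {"translation":[0.05,0.55,0.22],"twist":[0,0,0]},
])

```text
time_s: 11.55
ee_pos: [0.4825, -0.1095, 0.0219]
eef_rot: [0.644, 0.765, -0.0, -0.0]
contact_force: [0.0, 0.1, -0.1]
grip_width: -0.0
grip_force: 0.1
```

```bash
python3 tip.py
```

```text
tcp -0.0024985517331108584 0.1004722499019817 [ 0.48243195 -0.10955646  0.02193143] [1.04778358 0.1036285  0.38207356] 0.00016109392546971956
tip z [0.048 0.049 0.05  0.05  0.05  0.051 0.051 0.051]
peg 9 [(284, 247, 18, 91, 69), (283, 248, 19, 93, 68), (284, 248, 17, 94, 69), (283, 249, 18, 97, 69), (284, 249, 16, 97, 70), (285, 249, 15, 97, 70), (285, 250, 14, 98, 68), (283, 252, 18, 98, 63), (285, 253, 14, 98, 61)]
```

The peg is now moving (s≈16 mm, up from 9-10). Continuing to the stop.

Request:
carry_out([
  {"translation":[0,0.06,0],"twist":[0,0,0]},
  {"translation":[0,0.12,0],"twist":[0,0,0]},
  {"translation":[0,0.12,0],"twist":[0,0,0]},
])

```text
time_s: 11.98
ee_pos: [0.4901, -0.1082, 0.0221]
eef_rot: [0.644, 0.765, 0.0, 0.0]
contact_force: [-0.4, -0.7, 0.7]
grip_width: -0.0
grip_force: 0.1
```

Request:
carry_out([
  {"translation":[0,0.05,0],"twist":[0,0,0]},
  {"translation":[0,0.05,0],"twist":[0,0,0]},
])

```text
time_s: 12.22
ee_pos: [0.4928, -0.1078, 0.022]
eef_rot: [0.644, 0.765, 0.0, 0.0]
contact_force: [0.3, 1.0, 0.8]
grip_width: 0.0004
grip_force: 0.2
```

Request:
carry_out([
  {"translation":[0,0.05,0],"twist":[0,0,0]},
  {"translation":[0,0.05,0],"twist":[0,0,0]},
])

```text
time_s: 12.48
ee_pos: [0.4955, -0.1073, 0.0219]
eef_rot: [0.644, 0.765, -0.0, -0.0]
contact_force: [-0.8, -0.5, -0.9]
grip_width: 0.0002
grip_force: 0.4
```

```bash
python3 tip.py
```

```text
tcp 0.01070756545099412 0.10030845940723682 [ 0.49546013 -0.10733745  0.0218593 ] [-1.26324484 -0.83942791  0.54355111] -4.9126098097635785e-05
tip z [0.05  0.051 0.051 0.051 0.052 0.052 0.052 0.053]
peg 4 [(276, 246, 32, 95, 72), (277, 246, 30, 95, 72), (277, 247, 30, 98, 72), (277, 248, 29, 98, 70)]
```

Request:
carry_out([
  {"translation":[0,0.04,0],"twist":[0,0,0]},
  {"translation":[0,0.04,0],"twist":[0,0,0]},
])

```text
time_s: 12.78
ee_pos: [0.4962, -0.1072, 0.0215]
eef_rot: [0.644, 0.765, -0.001, -0.001]
contact_force: [-4.6, -0.9, 1.2]
grip_width: -0.0
grip_force: 2.5
```

Request:
carry_out([
  {"translation":[0,0.04,0],"twist":[0,0,0]},
  {"translation":[0,0.04,0],"twist":[0,0,0]},
])

```text
time_s: 13.02
ee_pos: [0.4966, -0.1072, 0.0212]
eef_rot: [0.644, 0.765, -0.003, -0.002]
contact_force: [-8.3, -1.4, 4.7]
grip_width: -0.0001
grip_force: 4.6
```

The stop is felt: 8 N, and the arm no longer advances. Retreating and looking again.

Request:
carry_out([
  {"translation":[0,-0.2,0],"twist":[0,0,0]},
  {"translation":[0,-0.5,0],"twist":[0,0,0]},
  {"translation":[0,-0.8,-0.2],"twist":[0,0,0]},
  {"translation":[0,-1.2,-0.9],"twist":[0,0,0]},
  {"translation":[-0.2,-1.8,-1.7],"twist":[0,0,0]},
  {"translation":[-0.4,-2.6,-2.4],"twist":[0,0,0]},
  {"translation":[-0.4,-3,-2.4],"twist":[0,0,0]},
  {"translation":[-0.4,-3,-2.4],"twist":[0,0,0]},
], grip=0.5)

```text
time_s: 14.02
ee_pos: [0.3262, -0.1618, 0.1666]
eef_rot: [0.645, 0.764, -0.0, 0.001]
contact_force: [0.5, 0.8, -0.9]
grip_width: 0.0427
grip_force: 0.0
```

```bash
cat > ch.py <<'E'
from h import *
for n in("top","scene"):
    a,d=snapshot(n);P=cloud(n,d)
    for l in("chart_center","leg_peg"):
        for r in cut_out(n,l)[:1]:
            q=P[r["region"]];print(n,l,round(r["confidence"],2),r["bbox"],np.nanmedian(q,0).round(3))
    m=(P[...,2]>.106)&(P[...,2]<.118)&(abs(P[...,0]-.505)<.03)&(P[...,1]>-.28)&(P[...,1]<-.14)
    q=P[m].astype(np.float32)
    if len(q)>5:print(n,len(q),cv2.minAreaRect(q[:,:2]*1000),q[:,2].max())
    if n=="scene": cv2.imwrite("pics/s5.png",cv2.resize(a[160:280,240:340],(500,600),interpolation=cv2.INTER_CUBIC))
rel([.503,-.208,.056],100.4);print(sense()["ee_pos"],sense()["grip_width"])
E
python3 ch.py
```

```text
top chart_center 0.74 [249.9, 200.7, 319.8, 231.2] [ 0.507 -0.199  0.079]
top leg_peg 0.56 [246.0, 202.3, 311.6, 217.5] [ 0.522 -0.16   0.071]
top 264 ((507.5985412597656, -206.374267578125), (10.608305931091309, 118.71361541748047), 10.447022438049316) 0.115152255
scene chart_center 0.83 [274.9, 184.4, 310.2, 252.3] [ 0.506 -0.184  0.073]
scene leg_peg 0.62 [273.6, 203.5, 296.4, 253.9] [ 0.524 -0.155  0.07 ]
scene 213 ((510.0151672363281, -204.69937133789062), (10.23823070526123, 120.1608657836914), 10.448394775390625) 0.112220615
t [-1.286  2.738  1.829] w [ 0.003 -0.006 -0.082]
[ 0.32788027 -0.16032203  0.16575927] 0.04273177550745235
```

View pics/s5.png

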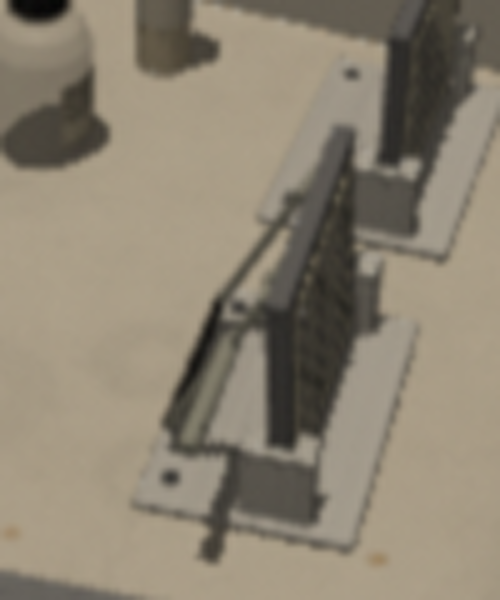

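The leg now stands open behind the chart (foot bar at (200,400), peg at (215,540)) and the chart leans back slightly. Going to grip the top edge.

Request:
carry_out([
  {"translation":[-0.4,0.9,0],"twist":[0,0,-0.08]},
  {"translation":[-0.9,1.9,0],"twist":[0,0,-0.08]},
  {"translation":[-1.27,2.6,0],"twist":[0,0,-0.08]},
  {"translation":[-1.27,2.82,0.1],"twist":[0,0,-0.08]},
  {"translation":[-1.27,2.82,0.4],"twist":[0,0,-0.08]},
  {"translation":[-1.27,2.82,0.9],"twist":[0,0,-0.08]},
  {"translation":[-1.27,2.82,1.4],"twist":[0,0,-0.08]},
  {"translation":[-1.27,2.82,1.83],"twist":[0,0,-0.08]},
  {"translation":[-1.27,2.82,1.83],"twist":[0,0,-0.08]},
])

```text
time_s: 15.45
ee_pos: [0.5029, -0.2059, 0.0538]
eef_rot: [0.641, 0.768, -0.001, -0.003]
contact_force: [1.3, 1.0, 0.8]
grip_width: 0.0425
grip_force: 0.0
```

Request:
carry_out([
  {"translation":[0,0,0],"twist":[0,0,0]},
  {"translation":[0,0,0],"twist":[0,0,0]},
  {"translation":[0,0,0],"twist":[0,0,0]},
  {"translation":[0,0,0],"twist":[0,0,0]},
  {"translation":[0,0,0],"twist":[0,0,0]},
], grip=0)

```text
time_s: 16.08
ee_pos: [0.5067, -0.2073, 0.0573]
eef_rot: [0.641, 0.768, -0.0, 0.0]
contact_force: [-3.6, 0.7, 6.8]
grip_width: 0.0091
grip_force: 59.1
```

Request:
carry_out([
  {"translation":[0,0,-0.2],"twist":[0,0,0]},
  {"translation":[0,0,-0.5],"twist":[0,0,0]},
  {"translation":[0,0,-0.8],"twist":[0,0,0]},
  {"translation":[0,0,-1.1],"twist":[0,0,0]},
  {"translation":[0,0,-1.4],"twist":[0,0,0]},
  {"translation":[0,0,-1.6],"twist":[0,0,0]},
  {"translation":[0,0,-1.6],"twist":[0,0,0]},
])

```text
time_s: 16.95
ee_pos: [0.5073, -0.2073, 0.1532]
eef_rot: [0.641, 0.768, 0.0, 0.001]
contact_force: [0.3, -0.0, -3.4]
grip_width: 0.0092
grip_force: 58.7
```

```bash
cat > held.py <<'E'
from h import *
st=sense();print(st["time_s"],st["ee_pos"],st["eef_rot"],st["contact_force"],st["grip_width"])
n="scene";a,d=snapshot(n);P=cloud(n,d)
M=R.from_quat(st["eef_rot"])
L=M.inv().apply((P.reshape(-1,3)-st["ee_pos"])).reshape(P.shape)  # tool frame: x=chart y,y=chart x,z=down
for l in("chart_center","leg_peg","leg_foot"):
    for r in cut_out(n,l)[:1]:
        q=L[r["region"]];print(l,round(r["confidence"],2),r["bbox"],"tool",np.nanmedian(q,0).round(3))
# side edge face of chart (tool x ~ +.06): line fit of y vs z
m=(abs(L[...,0]-.060)<.004)&(abs(L[...,1])<.012)&(L[...,2]>-.06)&(L[...,2]<.12)&(P[...,2]>.01)
q=L[m];print(len(q),"z range",np.percentile(q[:,2],[2,98]).round(4))
if len(q)>10:
    k=np.polyfit(q[:,2],q[:,1],1);print("slope deg",np.degrees(np.arctan(k[0])),"y at z=0",k[1])
cv2.imwrite("pics/held.png",cv2.resize(a[110:290,190:340],(500,600),interpolation=cv2.INTER_CUBIC))
E
python3 held.py
```

```text
16.95 [ 0.50732264 -0.20731469  0.15318572] [6.40842039e-01 7.67672201e-01 2.56213878e-04 8.98278587e-04] [ 0.32646531 -0.03139883 -3.41128476] 0.009177876808051577
chart_center 0.86 [276.2, 162.1, 313.5, 223.5] tool [ 0.047 -0.002 -0.011]
leg_peg 0.6 [272.1, 179.1, 294.6, 211.3] tool [ 0.045  0.026 -0.012]
leg_foot 0.73 [270.7, 168.4, 299.6, 208.7] tool [ 0.044  0.028 -0.004]
297 z range [-0.0526  0.1127]
slope deg 0.3161328302410915 y at z=0 -0.0004752700690479191
```

View pics/held.png

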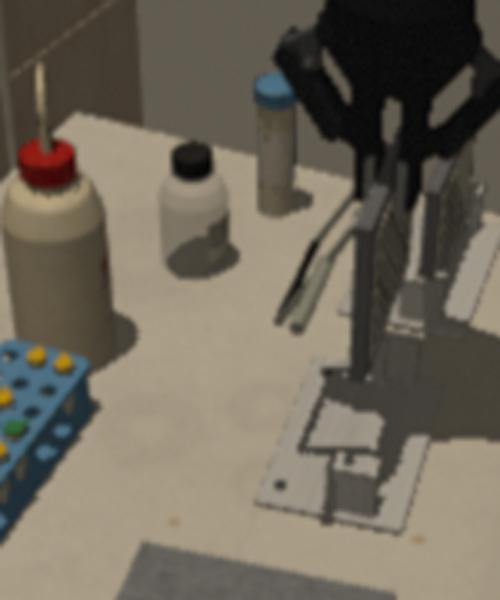

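The chart is held clear of its stand with the leg open behind it at (305,270). Now working out the placing pose.

```bash
sed -i 's/L\[...,2\]<.12/L[...,2]<.048/' held.py; python3 held.py
python3 - <<'E'
from h import *
rel([.494,-.006,.0535+.03],101,18)
E
```

```text
17.15 [ 0.50606158 -0.20684792  0.15139559] [ 6.40727885e-01  7.67767648e-01 -2.53966915e-04 -7.42555780e-04] [ 0.70413927 -0.4016722  -4.08508004] 0.009354454489380562
chart_center 0.78 [274.4, 151.5, 314.4, 226.7] tool [ 0.039  0.001 -0.001]
leg_peg 0.51 [274.0, 180.1, 295.2, 211.8] tool [ 0.045  0.027 -0.014]
leg_foot 0.79 [276.4, 171.0, 295.5, 209.8] tool [ 0.044  0.028 -0.011]
273 z range [-0.0528  0.0465]
slope deg -0.3677136775068774 y at z=0 -0.0006358299562301924
t [3.331 0.397 1.138] w [ 2.993 -0.023 -0.114]
```

Request:
carry_out([
  {"translation":[0.5,0.05,0],"twist":[0.2,0,0]},
  {"translation":[1.1,0.1,0],"twist":[0.6,0,0]},
  {"translation":[1.7,0.2,0],"twist":[1.1,0,-0.1]},
  {"translation":[2.3,0.3,0.2],"twist":[1.6,0,-0.1]},
  {"translation":[2.8,0.35,0.4],"twist":[2.1,0,-0.11]},
  {"translation":[3.15,0.4,0.7],"twist":[2.6,0,-0.11]},
  {"translation":[3.3,0.4,0.9],"twist":[2.99,-0.02,-0.11]},
  {"translation":[3.33,0.4,1.14],"twist":[2.99,-0.02,-0.11]},
  {"translation":[3.33,0.4,1.14],"twist":[2.99,-0.02,-0.11]},
  {"translation":[3.33,0.4,1.14],"twist":[2.99,-0.02,-0.11]},
])

```text
time_s: 18.6
ee_pos: [0.4947, -0.0071, 0.0842]
eef_rot: [0.629, 0.762, -0.12, -0.099]
contact_force: [-0.3, -0.5, -2.7]
grip_width: 0.0089
grip_force: 58.6
```

```bash
python3 held.py
python3 - <<'E'
from h import *
rel([.494,-.006,.0535],101,18)
E
```

```text
18.6 [ 0.49470275 -0.00714719  0.08417453] [ 0.62908235  0.76162154 -0.1202125  -0.09867621] [-0.3306606  -0.50981703 -2.71113708] 0.00890853544711957
chart_center 0.71 [224.8, 234.7, 281.2, 335.5] tool [ 0.028 -0.005 -0.004]
leg_peg 0.59 [202.5, 274.1, 307.3, 368.4] tool [0.034 0.013 0.082]
leg_foot 0.62 [224.2, 294.4, 243.2, 328.3] tool [ 0.062  0.023 -0.015]
337 z range [-0.0528  0.0466]
slope deg -0.6983837493426283 y at z=0 -0.0013385842891316254
t [0.013 0.145 0.494] w [ 0.022  0.003 -0.013]
```

View pics/held.png

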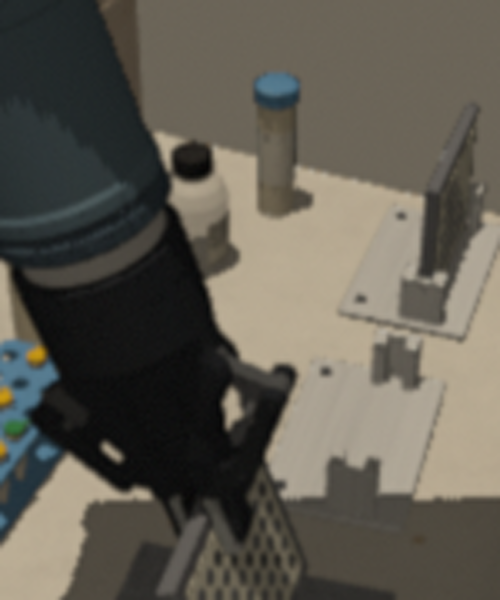

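Over the mat, dotted face towards the robot, stand empty, other chart untouched at (455,200). Lowering.

Request:
carry_out([
  {"translation":[0.01,0.04,0.15],"twist":[0,0,0]},
  {"translation":[0.01,0.08,0.28],"twist":[0,0,0]},
  {"translation":[0.01,0.12,0.4],"twist":[0,0,0]},
  {"translation":[0.01,0.13,0.44],"twist":[0,0,0]},
  {"translation":[0.01,0.13,0.44],"twist":[0,0,0]},
  {"translation":[0.01,0.13,0.44],"twist":[0,0,0]},
])

```text
time_s: 19.55
ee_pos: [0.494, -0.0057, 0.0564]
eef_rot: [0.629, 0.762, -0.12, -0.099]
contact_force: [-0.5, -0.1, -2.4]
grip_width: 0.0091
grip_force: 58.8
```

Request:
carry_out([
  {"translation":[0,0.01,0.03],"twist":[0,0,0]},
  {"translation":[0,0.01,0.03],"twist":[0,0,0]},
])

```text
time_s: 19.8
ee_pos: [0.4937, -0.0058, 0.0543]
eef_rot: [0.629, 0.762, -0.12, -0.099]
contact_force: [0.3, -0.1, -2.1]
grip_width: 0.0088
grip_force: 58.8
```

Request:
carry_out([
  {"translation":[0,0.01,0.03],"twist":[0,0,0]},
  {"translation":[0,0.01,0.03],"twist":[0,0,0]},
])

```text
time_s: 20.05
ee_pos: [0.4937, -0.0058, 0.0532]
eef_rot: [0.629, 0.762, -0.121, -0.099]
contact_force: [-0.9, 0.6, 4.8]
grip_width: 0.0093
grip_force: 59.7
```

Request:
carry_out([
  {"translation":[0,0,0],"twist":[0,0,0]},
  {"translation":[0,0,0],"twist":[0,0,0]},
  {"translation":[0,0,0],"twist":[0,0,0]},
  {"translation":[0,0,0],"twist":[0,0,0]},
], grip=0.4)

```text
time_s: 20.55
ee_pos: [0.4938, -0.0057, 0.0524]
eef_rot: [0.629, 0.762, -0.12, -0.099]
contact_force: [1.4, -0.0, -0.3]
grip_width: 0.0339
grip_force: 0.0
```

Request:
carry_out([
  {"translation":[0,0,-0.2],"twist":[0,0,0]},
  {"translation":[0,0,-0.5],"twist":[0,0,0]},
  {"translation":[0,0,-0.9],"twist":[0,0,0]},
  {"translation":[0,0,-1.4],"twist":[0,0,0]},
  {"translation":[0,0,-2],"twist":[0,0,0]},
  {"translation":[0,0,-2.5],"twist":[0,0,0]},
  {"translation":[0,0,-2.5],"twist":[0,0,0]},
])

```text
time_s: 21.42
ee_pos: [0.5417, 0.0039, 0.1985]
eef_rot: [0.629, 0.762, -0.118, -0.097]
contact_force: [0.1, 0.5, 0.0]
grip_width: 0.0344
grip_force: 0.0
```

Request:
carry_out([
  {"translation":[-0.8,0,0],"twist":[0,0,0]},
  {"translation":[-1.6,0,0],"twist":[0,0,0]},
  {"translation":[-2.4,0,0],"twist":[0,0,0]},
  {"translation":[-3.2,-0.5,0],"twist":[0,0,0]},
  {"translation":[-4,-1,0],"twist":[0,0,0]},
  {"translation":[-4,-1,0],"twist":[0,0,0]},
])

```text
time_s: 22.18
ee_pos: [0.5262, -0.2497, 0.2144]
eef_rot: [0.632, 0.759, -0.122, -0.099]
contact_force: [-0.2, -0.3, -0.6]
grip_width: 0.0341
grip_force: 0.0
```

Run:
```python
from h import *
b,d=snapshot("top");P=cloud("top",d)
for r in cut_out("top","chart_center")[:2]:
    q=P[r["region"]];print(round(r["confidence"],2),r["bbox"],np.nanmedian(q,0).round(3))
m=(P[...,2]>.099)&(P[...,2]<.116)&(abs(P[...,0]-.5)<.08)&(abs(P[...,1])<.09)
q=P[m].astype(np.float32);print("top edge",len(q),q[:,2].max(),cv2.minAreaRect(q[:,:2]*1000))
h=cv2.cvtColor(b,cv2.COLOR_BGR2HSV)
a,_=snapshot("scene")
f=lambda i:cv2.resize(i,(390,500),interpolation=cv2.INTER_CUBIC)
cv2.imwrite("pics/end.png",np.hstack([f(a[200:390,190:340]),f(b[165:280,160:250])]))
print(sense()["time_s"],sense()["ee_pos"])
```

```text
0.62 [157.7, 209.4, 233.6, 240.5] [ 0.492 -0.004  0.066]
top edge 299 0.10901607 ((505.6591796875, -3.608959197998047), (12.627674102783203, 119.51567077636719), 11.098246574401855)
22.325 [ 0.52878871 -0.24215554  0.21356185]
```

View pics/end.png

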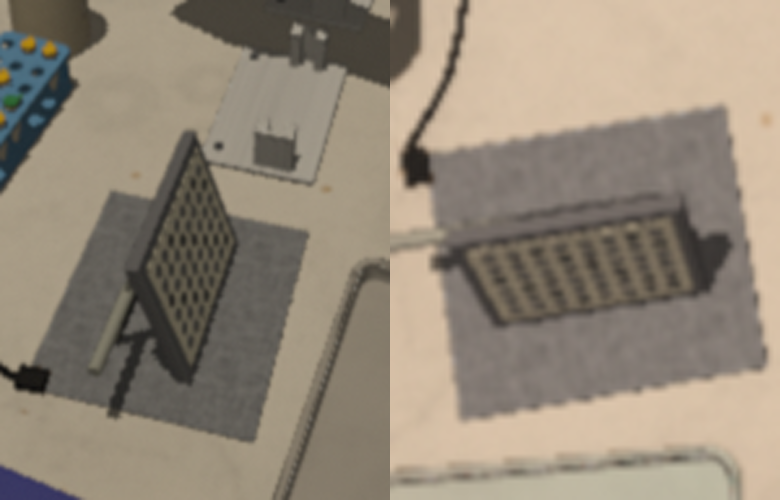

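The chart stands on its lower edge and leg, leaning back and square with the mat, its dotted face at (190,270) in the left view. Handing in.

```bash
python3 -c "
from station import sign_off
print(sign_off())"
```

```text
the job is handed in; nothing more can be done
None
```

The dot-grid chart was handed in standing on its lower edge and fully unfolded leg in the middle of the grey mat, square with it and dotted face towards the robot; the other chart was left in its stand, and the arm took about 22 of the 51 s.

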